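# Draw a charge of nuts from the gravity feeder

## Robot

A 6-joint arm with a two-finger parallel gripper is mounted at the origin on the work surface; the furniture and walls round the work are solid. World frame = base frame: x ahead of the robot, y to its left, z up, the work surface at z = 0. Lengths are in m, angles in rad, forces in N, time in s.
With the tool pointing down it reaches from about 0.225 to 0.875 m from the base axis. Payload 3.4 kg.
Tool frame: the origin (TCP) lies at the very end of the fingers, on their centre line; the grasp point (between the pads) lies behind it (manip.grasp_offset is the z of the grasp point in the tool frame, in m); z points along the fingers, y is the line along which they close (so a half turn about z gives the same grasp; the last joint's range is limited). The gripper opens to 85 mm and grips with 20 to 120 N. Pads are 22 mm wide; open, the fingers measure 114 mm over their backs; the gripper's body (76 mm by 85 mm) begins 54 mm behind the grasp point. The pads swing forward as they close: fully open they stand 13 mm farther back than shut.
Start: joints at [1.195, 0.276, 1.505, -0, 1.361, -0.121], TCP at [0.145, 0.556, 0.231] pointing down, gripper open.
Joint ranges: [-2.89, 2.89], [-0.75, 2.08], [0.22, 2.7], [-1.18, 4.32], [0.11, 2.71], [-2.7, 2.7]. Speed limits (rad/s): [2.57, 2.57, 3.14, 3.14, 3.14, 3.14].

## Interface

Orientations are given as a unit quaternion [w, x, y, z].
In Python, from rig import manip gives the robot as it stands.
- The arm moves only by the shell command python3 -m pendant 'ROWS' [FORCE]. ROWS is JSON, a list of rows, each an object of numbers: "dx", "dy", "dz": the shift along the tool's x, y, z in m; "rx", "ry", "rz": the turn, a rotation vector about the tool's x, y, z in degrees; "hand": the finger opening in m, from 0 to 0.0854. In form: [{"dx": .., "dy": .., "dz": .., "rx": .., "ry": .., "rz": .., "hand": ..}, ...]. A call has 1 to 12 rows; each row shifts and turns the commanded pose from where the row before left it, along the tool's axes as they then stand; what a row does not reach is not made up. A row lasts 1/12 s, in which the tool goes at most 41.7 mm and 7.16 degrees, less where a joint would pass 70% of its speed; a pose out of reach is approached as far as the arm can. A call is refused whole if a number of a shift passes 0.0417 or a number of a turn 7.16, either way. A call with a gripper value outside its range is refused whole. The fingers move at their own pace and stop on an object; FORCE is the grip in N (left out, the last holds). Time passes only in rows, so rows that do not move let the fingers close. It gives the time, the measured TCP pose, the force, the opening and the grip force at its end, in the units of the state.
- manip.get_state(): the state, without advancing time (a new reading comes with each control period).
- manip.get_image(name): name is "side" or "top" or "wrist"; returns a dict with "frame" (384x512x3 uint8, red, green, blue), "fx", "fy", "cx", "cy" (pixels), "position" and "attitude" of the camera in the world; the wrist camera has in their place "mount" (4x4, takes a point from camera to tool coordinates, whose origin is the TCP and whose axes are the flange's). Camera axes: x right, y up, looking along -z (the intrinsics and any distortion apply to the point x, -y, -z); pixel columns grow to the right and rows downward; lengths in m; the calibration is good to about 2 mm. A picture is of the moment at which its call begins: read the wrist's pose just before it. There is no depth.
- manip.sign_off(): hands the job in; it is judged then, once.
The state is a dict: "clock": time; "qpos": joint angles; "qd": joint speeds; "effort": joint torques, N m; "position": TCP position; "ee_rot": TCP orientation; "contact_force": force on the tool from outside, world axes, zero at the start; "moment": the same for the moment, N m; "width": finger opening in m; "gripper_force": force on a finger pad.
Only numpy, scipy, OpenCV 4.12 (cv2) and the standard library are available. Lean on these libraries where they do the work, as an engineer would, in place of code of your own. Each camera call takes 0.05 s, during which the arm holds its last target. There are 200 camera calls.

## Task

Set the empty steel tray squarely down into the nest on the nut feeder's shuttle and let go of it. Then take the shuttle's black grip block and slide the shuttle along its rail until you feel its ball drop into the groove, where the gate window is in line with the chute mouth: hold it there while the three nuts slide down into the tray, and finish still holding the grip block at the groove, because the shuttle springs shut when let go. Leave the tin of contact tips, the bolt, the gas nozzle and the welding magnet where they lie.

Things in the scene. Friction and masses are not known exactly. Their poses are not given: they have to be found in the camera images.
- feeder: Nut feeder, fixed to the bench: dark base plate 370 x 100 x 10 mm, rail along the feeder's x axis. Origin on the bench, on the rail's centre line, below where the nest stands when the ball is in the groove. +x is the way the shuttle opens, roughly away from the robot; the tilted chute stands on the +y side (top end at y = 165 mm, 195 mm high)
- shuttle (a joint): shuttle travel along the feeder's +x, m: 0 shut, on its stop; 0.100 ball in the groove of the bar beside the rail, gate window in line with the chute mouth; 0.126 far stop, window past the mouth. A spring pushes it shut with 3 N at 0, 5.5 N at 0.100; friction 1 N. Within 4 mm of the groove the ball adds up to about 3 N towards 0.100, too little to hold against the spring
- nest (a point): centre of the shuttle's nest on its aluminium deck, 32 mm above the bench, axes as the feeder's, moving with the shuttle (feeder x = travel - 0.100). It takes the tray's foot with about 2 mm play a side, between thin lips 8 mm high that lean outwards. On the +y side the gate plate stands 38 to 42 mm from the centre, 43 mm above the deck at its 40 mm window, 91 mm elsewhere
- mouth (a point): lower end of the steel chute's floor, fixed to the feeder at x = 0, y = 44 mm, 86 mm above the bench. The chute is 34 mm wide inside, falls at 38 degrees towards the feeder's -y and ends between two upright cheeks 126 mm high; the nuts slide out over the gate's window sill
- grip (a point): centre of the shuttle's black grip block, 18 mm (feeder x) by 34 mm (feeder y) by 38 mm high, on a round post; 90 mm above the bench, 72 mm from the nest centre on its -x side; axes as the feeder's. Free on both x faces for fingers that close along the feeder's x
- grip_block: the black grip block with its post, fixed to the shuttle; origin 58 mm below grip
- tray: loose open steel tray, 60 mm (its x) by 70 mm (its y) by 38 mm high, walls 2.5 mm, 160 g; origin at the centre of its underside. Grip it across its 60 mm from above; in the nest its x lies along the feeder's x, either way round
- nut_1: M16 hex nut, 24 x 27 x 13 mm, 34 g, lowest of the three lying in the chute behind the gate; origin at the centre of its underside
- nut_2: like nut_1, the middle one in the chute
- nut_3: like nut_1, the top one in the chute
- toggle_clamp: obstacle: toggle clamp bolted to the bench, its red handle upright, 180 mm high, about 160 x 135 mm in plan; it can stand between the tray and the feeder, so carry the tray over or round it
- bench_vise: obstacle: bench vise bolted to the bench's right side, 180 mm high, about 220 x 340 mm in plan; origin at its middle
- tip_tin: bystander: round flat tin of copper contact tips, 74 mm across, 22 mm high; origin at the centre of its underside
- gas_nozzle: bystander: brass-coloured gas nozzle, 24 x 60 mm, lying
- hex_bolt: bystander: M16 bolt, 27 x 61 mm, lying
- weld_magnet: bystander: welding magnet, 26 x 87 x 19 mm, lying

How it is judged:
On the way, in this order (a step that is already met when the one before it is completed fails the run):
1. the tray stands in the nest, let go, the shuttle still shut (horizontal distance between tray and nest below 0.0045 m and z of tray in the frame of nest below 0.004 m and angle between tray's own z axis and vertical below 0.06 rad and angle between the x axis of tray and the x axis of nest, either way round below 0.15 rad and contact force between the fingers and tray below 0.1 N and value of joint shuttle below 0.01 m), for 0.2 s.
2. the shuttle is held with its ball in the groove and the three nuts lie in the tray (value of joint shuttle between 0.097 and 0.103 m and x of nut_1 in the frame of tray between -0.03 and 0.03 m and y of nut_1 in the frame of tray between -0.035 and 0.035 m and z of nut_1 in the frame of tray between -0.001 and 0.036 m and x of nut_2 in the frame of tray between -0.03 and 0.03 m and y of nut_2 in the frame of tray between -0.035 and 0.035 m and z of nut_2 in the frame of tray between -0.001 and 0.036 m and x of nut_3 in the frame of tray between -0.03 and 0.03 m and y of nut_3 in the frame of tray between -0.035 and 0.035 m and z of nut_3 in the frame of tray between -0.001 and 0.036 m and contact force between the fingers and grip_block above 1 N), for 0.2 s.
At the end, for the whole second after the job is handed in: The fingers hold the grip block (over 1 N) with the shuttle within 3 mm of the groove (travel 0.100), the tray stands flat in the nest (within 4.5 mm of its centre), and the three nuts lie at rest inside the tray (all of step 2 and horizontal distance between tray and nest below 0.0045 m and z of tray in the frame of nest below 0.004 m and angle between tray's own z axis and vertical below 0.06 rad and angle between the x axis of tray and the x axis of nest, either way round below 0.15 rad and linear speed of each of nut_1, nut_2, nut_3 below 0.02 m/s and linear speed of tray below 0.01 m/s); the arm keeps its last pose, push and grip.
It fails at once if a bystander is moved more than 30 mm (distance of any of tip_tin, gas_nozzle, hex_bolt, weld_magnet from where it was at the start of the episode above 0.03 m).
It also fails if it takes over 54 s, if anything falls off the work surface, if the arm or the gripper's body presses on something with over 40 N, if the wrist force passes 120 N, or if a joint passes its speed limit or range.

## Working session

There is one attempt and no reset: what is moved stays moved. The work goes in short steps, Python scripts to look and compute and a shell command to move; the robot and the scene stay as the last step left them, time stands still between calls to the robot, and variables do not carry over. Pictures are saved under pics/ and viewed, at most 10 in all, crops included, and the job is handed in when it is done.

```bash
ls; mkdir -p pics; python3 - <<'E'
from rig import manip
import cv2,numpy as np
s=manip.get_state();print(s); print(manip.grasp_offset)
for n in ["side","top","wrist"]:
    i=manip.get_image(n); cv2.imwrite(f"pics/{n}0.png",i["frame"][:,:,::-1]); np.save(f"{n}0.npy",i,allow_pickle=True)
    print(n,{k:(np.round(v,4).tolist()) for k,v in i.items() if k!="frame"})
E
```

```text
pics
{'clock': 0.0, 'qpos': array([ 1.19497099e+00,  2.76600795e-01,  1.50613026e+00, -2.11090691e-06,
        1.36066970e+00, -1.20997230e-01]), 'qd': array([-1.40766222e-03, -4.73959947e-06,  8.28324568e-05,  1.14093828e-03,
       -9.96519309e-04,  4.45288299e-04]), 'effort': array([-1.76458718e-03, -4.16787422e+01, -2.45813406e+01, -5.37989345e-04,
        1.12770501e-02, -2.21663532e-05]), 'position': array([0.14475914, 0.5559468 , 0.23043753]), 'ee_rot': array([-2.21273989e-04,  1.27069313e-01,  9.91893428e-01, -8.76556060e-04]), 'contact_force': array([-0.40307105,  0.3313185 , -0.35391958]), 'moment': array([-0.05388378,  0.05247278,  0.02245159]), 'gripper_force': 0.0, 'width': 0.08550964754075725}
-0.0187
side {'fx': 370.053, 'fy': 370.053, 'cx': 247.1276, 'cy': 192.4109, 'position': [0.2701, -0.7441, 0.5687], 'attitude': [0.8449, 0.521, -0.0657, -0.1016]}
top {'fx': 385.8756, 'fy': 385.8756, 'cx': 257.2147, 'cy': 191.425, 'position': [0.362, 0.19, 1.0231], 'attitude': [-0.6946, -0.0539, 0.056, 0.7152]}
wrist {'fx': 297.1217, 'fy': 297.1217, 'cx': 255.1821, 'cy': 194.7893, 'mount': [[-0.0006, 0.9509, 0.3094, 0.0783], [1.0, 0.0006, 0.0003, -0.0007], [0.0001, 0.3094, -0.9509, -0.1426], [0.0, 0.0, 0.0, 1.0]]}
```

View pics/top0.png

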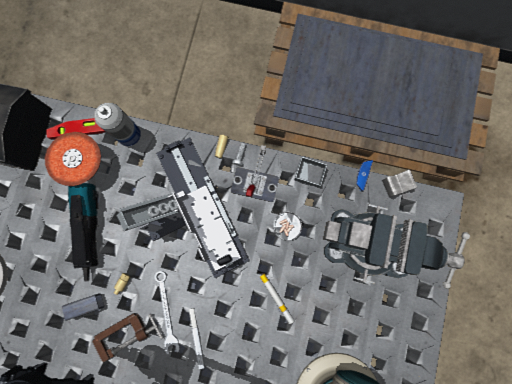

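View pics/side0.png

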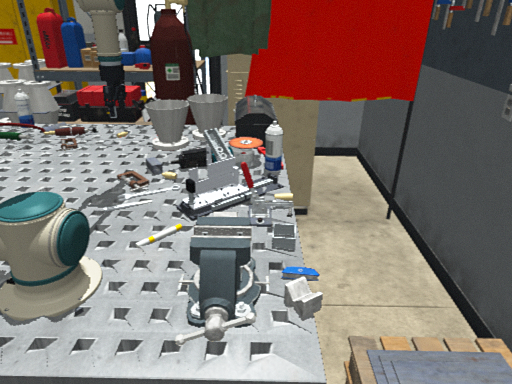

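The top view shows the feeder from (172,148) to (232,265) with its chute to the left. The tray is at (312,172), the clamp at (257,185), the tin at (287,226), and the vise on the right. I'll enlarge that region.

```bash
cat > h.py <<'E'
import numpy as np,cv2
from scipy.spatial.transform import Rotation as R
def rot(q): return R.from_quat([q[1],q[2],q[3],q[0]]).as_matrix()
def load(n): return np.load(n,allow_pickle=True).item()
def campose(i,st=None):
    if "mount" in i:
        M=np.array(i["mount"]);T=rot(st["ee_rot"]);return T@M[:3,:3],T@M[:3,3]+st["position"]
    return rot(i["attitude"]),np.array(i["position"])
def ray(i,uv,st=None):
    C,p=campose(i,st); u,v=uv
    d=C@np.array([(u-i["cx"])/i["fx"],-(v-i["cy"])/i["fy"],-1]);return p,d
def onz(i,uv,z,st=None):
    p,d=ray(i,uv,st);return p+d*(z-p[2])/d[2]
def proj(i,P,st=None):
    C,p=campose(i,st);c=C.T@(np.array(P)-p);return np.array([i["cx"]+i["fx"]*c[0]/-c[2],i["cy"]-i["fy"]*c[1]/-c[2]])
E
python3 - <<'E'
from h import *
t=load("top0.npy")["frame"][:,:,::-1]
cv2.imwrite("pics/topc.png",cv2.resize(t[125:285,110:340],None,fx=3.4,fy=3.4,interpolation=cv2.INTER_CUBIC))
E
```

```text
(no output)
```

View pics/topc.png

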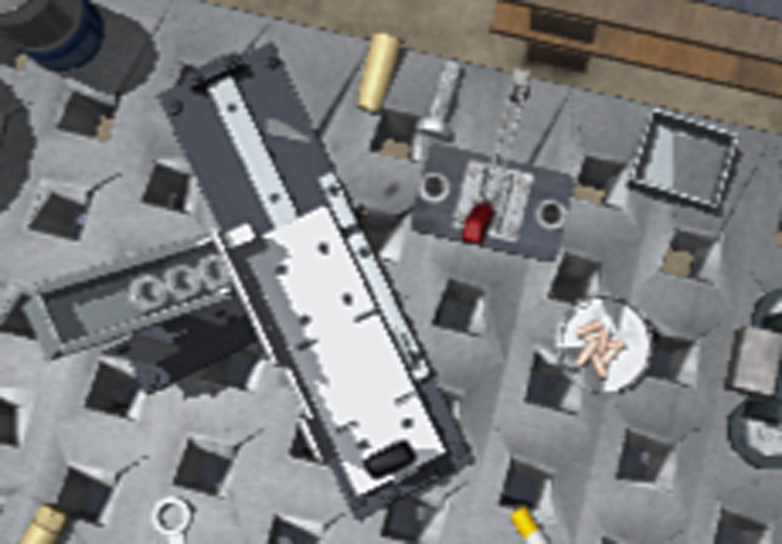

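```bash
python3 - <<'E'
from h import *
t=load("top0.npy")
f=lambda c,z: onz(t,(c[0]/3.4+110,c[1]/3.4+125),z)
P=np.array([f(c,.010) for c in [(162,95),(272,43),(470,460),(360,517)]])
print(P.round(4).tolist(),[np.linalg.norm(P[i]-P[i-3])for i in range(4)])
x=(P[0]+P[1]-P[2]-P[3])[:2];print("feeder yaw",np.degrees(np.arctan2(x[1],x[0])),"mid",P.mean(0))
print("grip",f((388,458),.109))
Q=np.array([f(c,.038) for c in [(655,110),(738,142),(710,210),(630,178)]])
print(Q.round(4).tolist(),[np.linalg.norm(Q[i]-Q[i-3])for i in range(4)],Q.mean(0))
for a,b in((0,1),(3,2),(0,3),(1,2)):
  d=Q[b]-Q[a];print(np.degrees(np.arctan2(d[1],d[0])))
for n,c,z in [("tin",(603,345),.02),("noz",(378,72),.02),("bolt",(440,97),.02),("clampbase",(413,225),.01),("cb2",(425,140),.01),("cb3",(572,190),.01),("cb4",(552,262),.01),("red",(478,222),.17)]: print(n,f(c,z).round(3))
E
```

```text
[[0.6338, 0.4501, 0.01], [0.674, 0.3627, 0.01], [0.3414, 0.2131, 0.01], [0.3014, 0.2972, 0.01]] [np.float64(0.09618515267201189), np.float64(0.36475112110028307), np.float64(0.09313494210343004), np.float64(0.3658612239536312)]
feeder yaw 24.46817397727806 mid [0.4876496  0.33078068 0.01      ]
grip [0.346388   0.26701459 0.109     ]
[[0.6033, 0.063, 0.038], [0.5762, 0.0005, 0.038], [0.524, 0.0249, 0.038], [0.5506, 0.0847, 0.038]] [np.float64(0.06811525593789322), np.float64(0.05766182103993945), np.float64(0.06543544117317969), np.float64(0.057019953827830504)] [0.56352355 0.04328815 0.038     ]
-113.40509978266148
-113.95693347793505
157.6889022276673
155.01063787350853
tin [0.425 0.109 0.02 ]
noz [0.645 0.278 0.02 ]
bolt [0.623 0.229 0.02 ]
clampbase [0.524 0.253 0.01 ]
cb2 [0.591 0.242 0.01 ]
cb3 [0.548 0.128 0.01 ]
cb4 [0.491 0.145 0.01 ]
red [0.499 0.2   0.17 ]
```

```bash
cat >> h.py <<'E'
def go(xyz,yaw):
    "remaining shift in tool axes (mm) and turn (deg): tool x at yaw deg, z down"
    from rig import manip
    s=manip.get_state();T=rot(s["ee_rot"]);a=np.radians(yaw)
    G=np.array([[np.cos(a),np.sin(a),0],[np.sin(a),-np.cos(a),0],[0,0,-1]])
    d=np.array(xyz)-s["position"]
    print("t",round(s["clock"],2),"pos",s["position"].round(4),"shift now-axes mm",(T.T@d*1e3).round(1),"goal-axes",(G.T@d*1e3).round(1),"turn",np.degrees(R.from_matrix(T.T@G).as_rotvec()).round(2),"F",s["contact_force"].round(1),"w",round(s["width"],4),"g",round(s["gripper_force"],1))
E
python3 -c "
from h import *
go([.5587,.0323,.26],66.3)"
```

```text
t 0.15 pos [0.1448 0.5561 0.2306] shift now-axes mm [-532.6 -402.6  -28.9] goal-axes [-313.2  589.5  -29.4] turn [-7.00e-02  6.00e-02  9.91e+01] F [-0.3  0.6 -0.7] w 0.0854 g 0.0
```

```bash
python3 -m pendant '[{"dx":-0.0266,"dy":-0.0201,"dz":-0.003},{"dx":-0.0266,"dy":-0.0201,"dz":-0.003},{"dx":-0.0266,"dy":-0.0201,"dz":-0.003},{"dx":-0.0266,"dy":-0.0201,"dz":-0.003},{"dx":-0.0266,"dy":-0.0201,"dz":-0.003},{"dx":-0.0266,"dy":-0.0201,"dz":-0.003},{"dx":-0.0266,"dy":-0.0201,"dz":-0.003},{"dx":-0.0266,"dy":-0.0201,"dz":-0.003},{"dx":-0.0266,"dy":-0.0201,"dz":-0.003},{"dx":-0.0266,"dy":-0.0201,"dz":-0.003}]'
python3 -m pendant '[{"dx":-0.0266,"dy":-0.0201},{"dx":-0.0266,"dy":-0.0201},{"dx":-0.0266,"dy":-0.0201},{"dx":-0.0266,"dy":-0.0201},{"dx":-0.0266,"dy":-0.0201},{"dx":-0.0266,"dy":-0.0201},{"dx":-0.0266,"dy":-0.0201},{"dx":-0.0266,"dy":-0.0201},{"dx":-0.0266,"dy":-0.0201},{"dx":-0.0266,"dy":-0.0201}]'
python3 -m pendant '[{"rz":7.1},{"rz":7.1},{"rz":7.1},{"rz":7.1},{"rz":7.1},{"rz":7.1},{"rz":7.1},{"rz":7.1},{"rz":7.1},{"rz":7.1},{"rz":7.1},{"rz":7.1}]'
python3 -m pendant '[{"rz":7},{"rz":6.9},{}]'
python3 - <<'E'
from h import *
from rig import manip
go([.5587,.0323,.26],66.3)
s=manip.get_state();i=manip.get_image("wrist");np.save("w1.npy",{"i":i,"s":s},allow_pickle=True)
cv2.imwrite("pics/w1.png",i["frame"][:,:,::-1])
print([proj(i,p,s).round(0) for p in [(.5635,.0433,.038),(.412,.2966,.032)]])
E
```

```text
t 0.15 pos [0.1448 0.5561 0.2306] shift now-axes mm [-532.6 -402.6  -28.9] goal-axes [-313.2  589.5  -29.4] turn [-7.00e-02  6.00e-02  9.91e+01] F [-0.3  0.6 -0.7] w 0.0854 g 0.0
[array([ 28., 474.]), array([134., 378.])]invalid input
invalid input
invalid input
invalid input
```

View pics/w1.png

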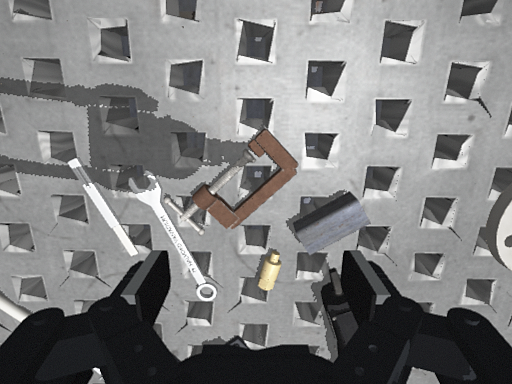

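The arm hasn't moved: the calls were refused, probably because every key has to be given. The wrist picture shows only the bench under the start pose, with the fingers at the bottom. I'll retry with full rows.

```bash
python3 -m pendant '[{"dx":-0.0266,"dy":-0.0201,"dz":-0.003,"rx":0,"ry":0,"rz":0,"hand":0.085}]'
```

```text
clock: 0.28
position: [0.1634, 0.5334, 0.2332]
ee_rot: [-0.002, 0.125, 0.992, 0.001]
contact_force: [1.8, 0.6, -0.1]
width: 0.085
gripper_force: 0.0
```

```bash
python3 -m pendant '[{"dx":-0.0266,"dy":-0.0201,"dz":-0.003,"rx":0,"ry":0,"rz":0,"hand":0.085},{"dx":-0.0266,"dy":-0.0201,"dz":-0.003,"rx":0,"ry":0,"rz":0,"hand":0.085},{"dx":-0.0266,"dy":-0.0201,"dz":-0.003,"rx":0,"ry":0,"rz":0,"hand":0.085},{"dx":-0.0266,"dy":-0.0201,"dz":-0.003,"rx":0,"ry":0,"rz":0,"hand":0.085},{"dx":-0.0266,"dy":-0.0201,"dz":-0.003,"rx":0,"ry":0,"rz":0,"hand":0.085},{"dx":-0.0266,"dy":-0.0201,"dz":-0.003,"rx":0,"ry":0,"rz":0,"hand":0.085},{"dx":-0.0266,"dy":-0.0201,"dz":-0.003,"rx":0,"ry":0,"rz":0,"hand":0.085},{"dx":-0.0266,"dy":-0.0201,"dz":-0.003,"rx":0,"ry":0,"rz":0,"hand":0.085},{"dx":-0.0266,"dy":-0.0201,"dz":-0.003,"rx":0,"ry":0,"rz":0,"hand":0.085}]'
python3 -m pendant '[{"dx":-0.0266,"dy":-0.0201,"dz":0,"rx":0,"ry":0,"rz":0,"hand":0.085},{"dx":-0.0266,"dy":-0.0201,"dz":0,"rx":0,"ry":0,"rz":0,"hand":0.085},{"dx":-0.0266,"dy":-0.0201,"dz":0,"rx":0,"ry":0,"rz":0,"hand":0.085},{"dx":-0.0266,"dy":-0.0201,"dz":0,"rx":0,"ry":0,"rz":0,"hand":0.085},{"dx":-0.0266,"dy":-0.0201,"dz":0,"rx":0,"ry":0,"rz":0,"hand":0.085},{"dx":-0.0266,"dy":-0.0201,"dz":0,"rx":0,"ry":0,"rz":0,"hand":0.085},{"dx":-0.0266,"dy":-0.0201,"dz":0,"rx":0,"ry":0,"rz":0,"hand":0.085},{"dx":-0.0266,"dy":-0.0201,"dz":0,"rx":0,"ry":0,"rz":0,"hand":0.085},{"dx":-0.0266,"dy":-0.0201,"dz":0,"rx":0,"ry":0,"rz":0,"hand":0.085},{"dx":-0.0266,"dy":-0.0201,"dz":0,"rx":0,"ry":0,"rz":0,"hand":0.085}]'
python3 -m pendant '[{"dx":0,"dy":0,"dz":0,"rx":0,"ry":0,"rz":7.1,"hand":0.085},{"dx":0,"dy":0,"dz":0,"rx":0,"ry":0,"rz":7.1,"hand":0.085},{"dx":0,"dy":0,"dz":0,"rx":0,"ry":0,"rz":7.1,"hand":0.085},{"dx":0,"dy":0,"dz":0,"rx":0,"ry":0,"rz":7.1,"hand":0.085},{"dx":0,"dy":0,"dz":0,"rx":0,"ry":0,"rz":7.1,"hand":0.085},{"dx":0,"dy":0,"dz":0,"rx":0,"ry":0,"rz":7.1,"hand":0.085},{"dx":0,"dy":0,"dz":0,"rx":0,"ry":0,"rz":7.1,"hand":0.085},{"dx":0,"dy":0,"dz":0,"rx":0,"ry":0,"rz":7.1,"hand":0.085},{"dx":0,"dy":0,"dz":0,"rx":0,"ry":0,"rz":7.1,"hand":0.085},{"dx":0,"dy":0,"dz":0,"rx":0,"ry":0,"rz":7.1,"hand":0.085},{"dx":0,"dy":0,"dz":0,"rx":0,"ry":0,"rz":7.1,"hand":0.085},{"dx":0,"dy":0,"dz":0,"rx":0,"ry":0,"rz":7.1,"hand":0.085}]'
python3 -m pendant '[{"dx":0,"dy":0,"dz":0,"rx":0,"ry":0,"rz":7,"hand":0.085},{"dx":0,"dy":0,"dz":0,"rx":0,"ry":0,"rz":6.9,"hand":0.085},{"dx":0,"dy":0,"dz":0,"rx":0,"ry":0,"rz":0,"hand":0.085}]'
python3 - <<'E'
from h import *
from rig import manip
go([.5587,.0323,.26],66.3)
s=manip.get_state();i=manip.get_image("wrist");np.save("w1.npy",{"i":i,"s":s},allow_pickle=True)
cv2.imwrite("pics/w1b.png",i["frame"][:,:,::-1])
print([proj(i,p,s).round(0) for p in [(.5635,.0433,.038),(.412,.2966,.032)]])
E
```

```text
clock: 1.03
position: [0.3523, 0.2934, 0.2615]
ee_rot: [0.0, 0.127, 0.992, 0.0]
contact_force: [0.3, 0.8, -0.0]
width: 0.0849
gripper_force: 0.0
clock: 1.87
position: [0.5591, 0.0318, 0.2611]
ee_rot: [-0.0, 0.127, 0.992, 0.0]
contact_force: [-0.1, -0.1, 1.0]
width: 0.0851
gripper_force: 0.0
clock: 2.87
position: [0.5583, 0.0334, 0.261]
ee_rot: [-0.0, 0.767, 0.642, -0.0]
contact_force: [-0.5, 0.0, 0.9]
width: 0.085
gripper_force: 0.0
clock: 3.12
position: [0.5583, 0.0334, 0.261]
ee_rot: [-0.0, 0.838, 0.546, -0.0]
contact_force: [-0.8, 0.5, -0.3]
width: 0.0851
gripper_force: 0.0
t 3.12 pos [0.5583 0.0334 0.261 ] shift now-axes mm [-0.8  0.8  1. ] goal-axes [-0.8  0.8  1. ] turn [-0.03  0.01 -0.11] F [-0.8  0.5 -0.3] w 0.0851 g 0.0
[array([255., 156.]), array([32., -2.])]
```

View pics/w1b.png

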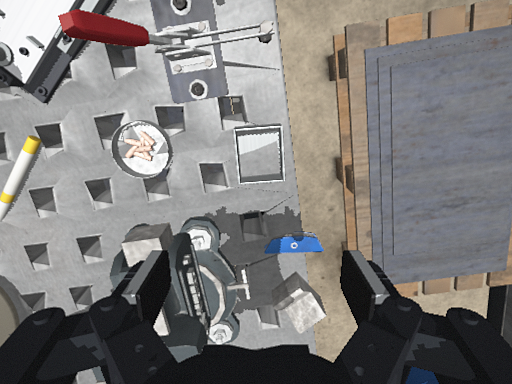

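The wrist view shows the tray rim between about (235,126) and (286,183). The clamp is at (195,40), the tin at (142,148), and the vise at (185,270). I'll crop for exact corners.

```bash
python3 - <<'E'
from h import *
d=load("w1.npy");i,s=d["i"],d["s"];f=i["frame"][:,:,::-1]
cv2.imwrite("pics/w1c.png",cv2.resize(f[115:195,220:300],None,fx=7,fy=7,interpolation=cv2.INTER_CUBIC))
for uv,z in [((205,235),.16),((235,275),.16),((190,225),.17),((245,300),.1)]: print(onz(i,uv,z,s).round(3))
print(proj(i,(.5583,.0334,.04),s))
E
```

```text
[0.502 0.016 0.16 ]
[ 0.509 -0.033  0.16 ]
[0.498 0.033 0.17 ]
[ 0.486 -0.103  0.1  ]
[254.33517727 164.67837228]
```

View pics/w1c.png

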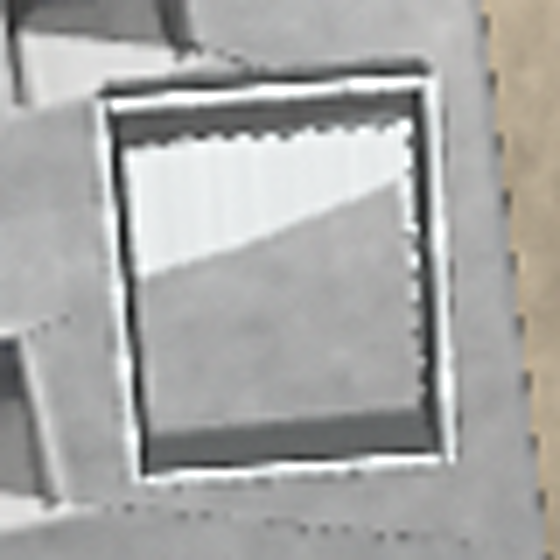

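```bash
python3 - <<'E'
from h import *
d=load("w1.npy");i,s=d["i"],d["s"];t=load("top0.npy")
Q=np.array([onz(i,(u/7+220,v/7+115),.038,s) for u,v in [(97,95),(437,75),(455,462),(135,485)]])
print(Q.round(4).tolist(),[np.linalg.norm(Q[k]-Q[k-3]).round(4) for k in range(4)],Q.mean(0))
for a,b in((0,1),(3,2),(0,3),(1,2)):
  e=Q[b]-Q[a];print(np.degrees(np.arctan2(e[1],e[0])))
for z in(.05,.08,.11,.14,.18): print(z,"disc",onz(i,(205,230),z,s)[:2].round(3),onz(t,(345,216),z)[:2].round(3),"disc near edge",onz(i,(215,225),z,s)[:2].round(3),onz(t,(350,212),z)[:2].round(3))
E
```

```text
[[0.5535, 0.0835, 0.038], [0.6084, 0.063, 0.038], [0.5853, -0.0022, 0.038], [0.5302, 0.0174, 0.038]] [np.float64(0.0586), np.float64(0.0691), np.float64(0.0585), np.float64(0.0701)] [0.56932783 0.04045018 0.038     ]
-20.546143564909574
-19.57862749444865
-109.42502233221612
-109.50175106008618
0.05 disc [ 0.465 -0.018] [ 0.445 -0.035] disc near edge [ 0.48  -0.017] [ 0.455 -0.049]
0.08 disc [ 0.476 -0.007] [ 0.443 -0.028] disc near edge [ 0.49  -0.006] [ 0.452 -0.041]
0.11 disc [0.487 0.003] [ 0.44  -0.021] disc near edge [0.499 0.004] [ 0.449 -0.034]
0.14 disc [0.497 0.013] [ 0.438 -0.014] disc near edge [0.509 0.014] [ 0.446 -0.026]
0.18 disc [0.512 0.027] [ 0.434 -0.005] disc near edge [0.521 0.028] [ 0.443 -0.017]
```

```bash
python3 -c "
from h import *
go([.5652,.0292,.007],70.1)"
```

```text
t 3.17 pos [0.5583 0.0334 0.2611] shift now-axes mm [ -1.    8.1 254.1] goal-axes [ -1.6   7.9 254.1] turn [-0.03  0.   -3.66] F [ 0.6 -0.1  0.3] w 0.0851 g 0.0
```

```bash
python3 -m pendant '[{"dx":-0.001,"dy":0.008,"dz":0.02,"rx":0,"ry":0,"rz":-3.66,"hand":0.085},{"dx":0,"dy":0,"dz":0.03,"rx":0,"ry":0,"rz":0,"hand":0.085},{"dx":0,"dy":0,"dz":0.03,"rx":0,"ry":0,"rz":0,"hand":0.085},{"dx":0,"dy":0,"dz":0.03,"rx":0,"ry":0,"rz":0,"hand":0.085},{"dx":0,"dy":0,"dz":0.03,"rx":0,"ry":0,"rz":0,"hand":0.085},{"dx":0,"dy":0,"dz":0.03,"rx":0,"ry":0,"rz":0,"hand":0.085},{"dx":0,"dy":0,"dz":0.03,"rx":0,"ry":0,"rz":0,"hand":0.085},{"dx":0,"dy":0,"dz":0,"rx":0,"ry":0,"rz":0,"hand":0.085}]'
python3 - <<'E'
from h import *
from rig import manip
go([.5652,.0292,.007],70.1)
s=manip.get_state();i=manip.get_image("wrist");np.save("w2.npy",{"i":i,"s":s},allow_pickle=True)
cv2.imwrite("pics/w2.png",i["frame"][:,:,::-1])
E
```

```text
clock: 3.83
position: [0.5607, 0.0295, 0.0559]
ee_rot: [-0.004, 0.819, 0.574, -0.005]
contact_force: [-1.6, 0.1, -0.6]
width: 0.0849
gripper_force: 0.0
t 3.83 pos [0.5607 0.0295 0.0559] shift now-axes mm [ 1.4  4.9 48.8] goal-axes [ 1.2  4.4 48.9] turn [-0.66  0.18  0.02] F [-1.6  0.1 -0.6] w 0.0849 g 0.0
```

View pics/w2.png

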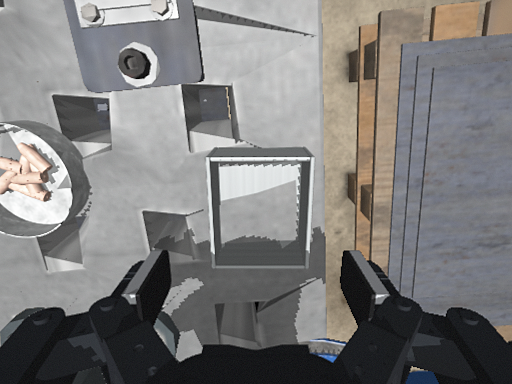

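The tray is between the open fingers, rim corners about (207,158), (314,158), (310,267) and (210,267). It sits slightly right of centre.

```bash
python3 - <<'E'
from h import *
d=load("w2.npy");i,s=d["i"],d["s"]
Q=np.array([onz(i,c,.038,s) for c in [(207,158),(314,158),(311,267),(210,267)]])
print(Q.round(4).tolist(),[np.linalg.norm(Q[k]-Q[k-3]).round(4) for k in range(4)],Q.mean(0))
for a,b in((0,1),(3,2),(0,3),(1,2)):
  e=Q[b]-Q[a];print(np.degrees(np.arctan2(e[1],e[0])))
c=Q.mean(0);go([c[0]-.012*.342,c[1]-.012*.94,.007],70)
E
```

```text
[[0.5528, 0.0829, 0.038], [0.6077, 0.0631, 0.038], [0.5868, -0.0014, 0.038], [0.5281, 0.0194, 0.038]] [np.float64(0.0583), np.float64(0.0679), np.float64(0.0623), np.float64(0.0681)] [0.56885756 0.04098924 0.038     ]
-19.79878436259463
-19.539288512545685
-111.25674793680753
-107.94852543039002
t 3.88 pos [0.5627 0.0294 0.0586] shift now-axes mm [ 1.1  2.2 51.6] goal-axes [ 1.   1.8 51.6] turn [-0.41  0.11  0.09] F [0.5 1.1 1.1] w 0.0852 g 0.0
```

```bash
python3 -m pendant '[{"dx":0.001,"dy":0.0,"dz":0.018,"rx":0,"ry":0,"rz":0,"hand":0.085},{"dx":0,"dy":0,"dz":0.018,"rx":0,"ry":0,"rz":0,"hand":0.085},{"dx":0,"dy":0,"dz":0.018,"rx":0,"ry":0,"rz":0,"hand":0.085},{"dx":0,"dy":0,"dz":0,"rx":0,"ry":0,"rz":0,"hand":0.085},{"dx":0,"dy":0,"dz":0,"rx":0,"ry":0,"rz":0,"hand":0.085}]'
python3 -m pendant '[{"dx":0,"dy":0,"dz":0,"rx":0,"ry":0,"rz":0,"hand":0.04},{"dx":0,"dy":0,"dz":0,"rx":0,"ry":0,"rz":0,"hand":0.04},{"dx":0,"dy":0,"dz":0,"rx":0,"ry":0,"rz":0,"hand":0.04},{"dx":0,"dy":0,"dz":0,"rx":0,"ry":0,"rz":0,"hand":0.04},{"dx":0,"dy":0,"dz":0,"rx":0,"ry":0,"rz":0,"hand":0.04},{"dx":0,"dy":0,"dz":0,"rx":0,"ry":0,"rz":0,"hand":0.04},{"dx":0,"dy":0,"dz":0,"rx":0,"ry":0,"rz":0,"hand":0.04}]' 35
```

```text
clock: 4.3
position: [0.5665, 0.0302, 0.0085]
ee_rot: [0.0, 0.819, 0.574, 0.0]
contact_force: [0.2, 0.2, 0.5]
width: 0.0847
gripper_force: 0.0
clock: 4.88
position: [0.5669, 0.0301, 0.0093]
ee_rot: [0.001, 0.819, 0.573, 0.001]
contact_force: [-0.8, 0.4, 7.0]
width: 0.0596
gripper_force: 38.7
```

```bash
python3 -m pendant '[{"dx":0,"dy":0,"dz":-0.01,"rx":0,"ry":0,"rz":0,"hand":0.04},{"dx":0,"dy":0,"dz":-0.025,"rx":0,"ry":0,"rz":0,"hand":0.04},{"dx":0,"dy":0,"dz":-0.025,"rx":0,"ry":0,"rz":0,"hand":0.04},{"dx":0,"dy":0,"dz":-0.025,"rx":0,"ry":0,"rz":0,"hand":0.04},{"dx":0,"dy":0,"dz":-0.025,"rx":0,"ry":0,"rz":0,"hand":0.04},{"dx":0,"dy":0,"dz":-0.025,"rx":0,"ry":0,"rz":0,"hand":0.04},{"dx":0,"dy":0,"dz":-0.025,"rx":0,"ry":0,"rz":0,"hand":0.04},{"dx":0,"dy":0,"dz":-0.025,"rx":0,"ry":0,"rz":0,"hand":0.04},{"dx":0,"dy":0,"dz":-0.025,"rx":0,"ry":0,"rz":0,"hand":0.04},{"dx":0,"dy":0,"dz":-0.025,"rx":0,"ry":0,"rz":0,"hand":0.04},{"dx":0,"dy":0,"dz":-0.015,"rx":0,"ry":0,"rz":0,"hand":0.04}]'
python3 -c "
from h import *
go([.441,.233,.26],114.5)"
```

```text
clock: 5.8
position: [0.5663, 0.0301, 0.2611]
ee_rot: [0.001, 0.819, 0.573, 0.002]
contact_force: [0.8, -0.2, -1.4]
width: 0.0592
gripper_force: 38.6
t 5.8 pos [0.5663 0.0301 0.2611] shift now-axes mm [ 147.7 -187.2    0.5] goal-axes [236.6 -29.9   1.1] turn [ 2.800e-01  3.000e-02 -4.453e+01] F [ 0.8 -0.2 -1.4] w 0.0592 g 38.6
```

```bash
python3 -m pendant '[{"dx":0.0148,"dy":-0.0187,"dz":0,"rx":0,"ry":0,"rz":0,"hand":0.04},{"dx":0.0148,"dy":-0.0187,"dz":0,"rx":0,"ry":0,"rz":0,"hand":0.04},{"dx":0.0148,"dy":-0.0187,"dz":0,"rx":0,"ry":0,"rz":0,"hand":0.04},{"dx":0.0148,"dy":-0.0187,"dz":0,"rx":0,"ry":0,"rz":0,"hand":0.04},{"dx":0.0148,"dy":-0.0187,"dz":0,"rx":0,"ry":0,"rz":0,"hand":0.04},{"dx":0.0148,"dy":-0.0187,"dz":0,"rx":0,"ry":0,"rz":0,"hand":0.04},{"dx":0.0148,"dy":-0.0187,"dz":0,"rx":0,"ry":0,"rz":0,"hand":0.04},{"dx":0.0148,"dy":-0.0187,"dz":0,"rx":0,"ry":0,"rz":0,"hand":0.04},{"dx":0.0148,"dy":-0.0187,"dz":0,"rx":0,"ry":0,"rz":0,"hand":0.04},{"dx":0.0148,"dy":-0.0187,"dz":0,"rx":0,"ry":0,"rz":0,"hand":0.04}]'
python3 -m pendant '[{"dx":0,"dy":0,"dz":0,"rx":0,"ry":0,"rz":-6,"hand":0.04},{"dx":0,"dy":0,"dz":0,"rx":0,"ry":0,"rz":-6,"hand":0.04},{"dx":0,"dy":0,"dz":0,"rx":0,"ry":0,"rz":-6,"hand":0.04},{"dx":0,"dy":0,"dz":0,"rx":0,"ry":0,"rz":-6,"hand":0.04},{"dx":0,"dy":0,"dz":0,"rx":0,"ry":0,"rz":-6,"hand":0.04},{"dx":0,"dy":0,"dz":0,"rx":0,"ry":0,"rz":-6,"hand":0.04},{"dx":0,"dy":0,"dz":0,"rx":0,"ry":0,"rz":-6,"hand":0.04},{"dx":0,"dy":0,"dz":0,"rx":0,"ry":0,"rz":-2.5,"hand":0.04},{"dx":0,"dy":0,"dz":0,"rx":0,"ry":0,"rz":0,"hand":0.04},{"dx":0,"dy":0,"dz":0,"rx":0,"ry":0,"rz":0,"hand":0.04},{"dx":0,"dy":0,"dz":0,"rx":0,"ry":0,"rz":0,"hand":0.04}]'
python3 - <<'E'
from h import *
from rig import manip
go([.441,.233,.26],114.5)
s=manip.get_state();i=manip.get_image("wrist");np.save("w3.npy",{"i":i,"s":s},allow_pickle=True)
cv2.imwrite("pics/w3.png",cv2.resize(i["frame"][:,:,::-1],(800,600),interpolation=cv2.INTER_CUBIC))
E
```

```text
clock: 6.63
position: [0.4396, 0.234, 0.258]
ee_rot: [0.0, 0.819, 0.573, 0.0]
contact_force: [0.9, 0.9, -2.1]
width: 0.0591
gripper_force: 38.6
clock: 7.55
position: [0.4406, 0.2332, 0.2577]
ee_rot: [0.0, 0.542, 0.841, 0.0]
contact_force: [-0.3, 0.0, -1.2]
width: 0.0591
gripper_force: 38.6
t 7.55 pos [0.4406 0.2332 0.2577] shift now-axes mm [-0.4  0.3 -2.3] goal-axes [-0.4  0.3 -2.3] turn [ 0.02 -0.   -0.1 ] F [-0.3  0.  -1.2] w 0.0591 g 38.6
```

View pics/w3.png

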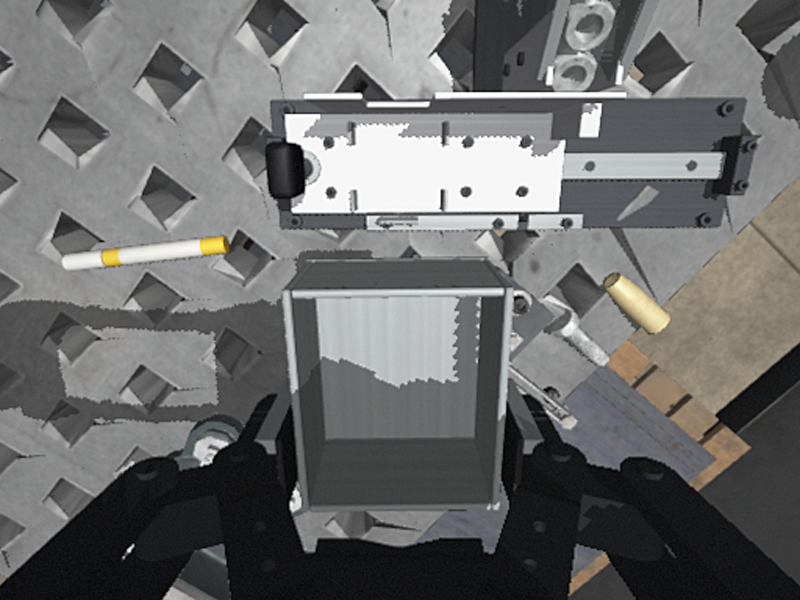

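The picture shows the nest lips as lines at u≈351 and 444, v≈123–208. The gate window is centred at u≈398, the grip block at (285,170), the plate corners near (270,101), (742,97), (722,228) and (280,229), and the tray's rim in hand spans (283,292) to (501,508).

```bash
python3 - <<'E'
from h import *
d=load("w3.npy");i,s=d["i"],d["s"];k=512/800
f=lambda c,z:onz(i,((c[0]+.5)*k-.5,(c[1]+.5)*k-.5),z,s)
P=np.array([f(c,.010) for c in [(270,101),(742,97),(722,228),(280,229)]])
print(P.round(4).tolist(),[np.linalg.norm(P[j]-P[j-3]).round(4)for j in range(4)],P.mean(0))
for a,b in((0,1),(3,2)): e=P[b]-P[a];print("yaw",np.degrees(np.arctan2(e[1],e[0])))
g=f((285,171),.109);print("grip",g)
L=np.array([f(c,.036) for c in [(351,123),(351,208),(444,123),(444,208)]])
n=L.mean(0);print("nest",n,np.linalg.norm(L[0]-L[2]),np.linalg.norm(L[0]-L[1]),"grip-nest",np.linalg.norm((n-g)[:2]),np.degrees(np.arctan2(*(n-g)[1::-1])))
e=L[2]-L[0];print(np.degrees(np.arctan2(e[1],e[0])))
ru=[f(c,.09) for c in((145,0),)]
rr=[f(c,.027) for c in ((566,165),(722,163))];e=rr[1]-rr[0];print("rail yaw",np.degrees(np.arctan2(e[1],e[0])))
dd=[f(c,.032) for c in ((285,213),(560,212))];e=dd[1]-dd[0];print("deck edge yaw",np.degrees(np.arctan2(e[1],e[0])))
gg=[f(c,.123) for c in ((305,95),(625,95))];e=gg[1]-gg[0];print("gate yaw",np.degrees(np.arctan2(e[1],e[0])))
T=rot(s["ee_rot"])
for h in (.02,.025,.03,.035):
  Q=np.array([T.T@(f(c,s["position"][2]+h)-s["position"]) for c in [(283,292),(513,292),(501,508),(300,508)]])
  print(h,Q[:,:2].round(4).tolist(),Q.mean(0).round(4),[np.linalg.norm(Q[j]-Q[j-3]).round(4)for j in range(4)])
E
```

```text
[[0.3019, 0.2987, 0.01], [0.6329, 0.4518, 0.01], [0.6803, 0.3624, 0.01], [0.3426, 0.2086, 0.01]] [np.float64(0.3647), np.float64(0.1012), np.float64(0.3711), np.float64(0.0989)] [0.48943901 0.33037776 0.01      ]
yaw 24.819644918924446
yaw 24.487646590067378
grip [0.35017277 0.26710476 0.109     ]
nest [0.41157652 0.29564277 0.036     ] 0.06807532677820524 0.061302879109240066 grip-nest 0.06771144073479136 24.927119521520428
24.370608105186758
rail yaw 25.070168389047996
deck edge yaw 24.566036455272485
gate yaw 24.37362060824784
0.02 [[0.0419, -0.0317], [0.0418, 0.0317], [-0.0311, 0.0333], [-0.031, -0.0318]] [ 0.0054  0.0004 -0.02  ] [np.float64(0.0633), np.float64(0.073), np.float64(0.0651), np.float64(0.0729)]
0.025 [[0.0434, -0.0304], [0.0433, 0.0304], [-0.0266, 0.0319], [-0.0265, -0.0305]] [ 0.0084  0.0004 -0.025 ] [np.float64(0.0607), np.float64(0.07), np.float64(0.0624), np.float64(0.0699)]
0.03 [[0.0449, -0.0291], [0.0448, 0.0291], [-0.0222, 0.0306], [-0.0221, -0.0292]] [ 0.0113  0.0004 -0.03  ] [np.float64(0.0582), np.float64(0.067), np.float64(0.0598), np.float64(0.067)]
0.035 [[0.0463, -0.0278], [0.0463, 0.0278], [-0.0177, 0.0292], [-0.0176, -0.0279]] [ 0.0143  0.0003 -0.035 ] [np.float64(0.0556), np.float64(0.064), np.float64(0.0571), np.float64(0.064)]
```

```bash
python3 - <<'E'
from h import *
d=load("w3.npy");i,s=d["i"],d["s"];k=512/800
f=lambda c,z:onz(i,((c[0]+.5)*k-.5,(c[1]+.5)*k-.5),z,s)
n=np.array([.4116,.2956]);a=np.radians(24.55);X=np.array([np.cos(a),np.sin(a)]);Y=np.array([-X[1],X[0]])
for c,z in [((366,104),.075),((430,104),.075),((362,96),.123),((435,96),.123),((268,170),.109)]:
  q=f(c,z)[:2]-n;print(c,q@X,q@Y)
go([.4161,.2858,.065],114.55)
E
```

```text
(366, 104) -0.02010754568614517 0.039908690353434875
(430, 104) 0.02123654423813995 0.03978072568246463
(362, 96) -0.01911495335113459 0.03943759560183746
(435, 96) 0.02088804546696179 0.03931437605759319
(268, 170) -0.07791188568486258 0.00021544347118895036
t 7.6 pos [0.4406 0.2332 0.2576] shift now-axes mm [ 58.   -0.6 192.6] goal-axes [ 58.   -0.4 192.6] turn [ 0.02 -0.   -0.14] F [-0.4 -0.4 -2.4] w 0.0596 g 38.6
```

```bash
python3 -m pendant '[{"dx":0.019,"dy":0,"dz":0,"rx":0,"ry":0,"rz":-0.14,"hand":0.04},{"dx":0.02,"dy":0,"dz":0,"rx":0,"ry":0,"rz":0,"hand":0.04},{"dx":0.019,"dy":0,"dz":0,"rx":0,"ry":0,"rz":0,"hand":0.04},{"dx":0,"dy":0,"dz":0.02,"rx":0,"ry":0,"rz":0,"hand":0.04},{"dx":0,"dy":0,"dz":0.025,"rx":0,"ry":0,"rz":0,"hand":0.04},{"dx":0,"dy":0,"dz":0.025,"rx":0,"ry":0,"rz":0,"hand":0.04},{"dx":0,"dy":0,"dz":0.025,"rx":0,"ry":0,"rz":0,"hand":0.04},{"dx":0,"dy":0,"dz":0.025,"rx":0,"ry":0,"rz":0,"hand":0.04},{"dx":0,"dy":0,"dz":0.025,"rx":0,"ry":0,"rz":0,"hand":0.04},{"dx":0,"dy":0,"dz":0.02,"rx":0,"ry":0,"rz":0,"hand":0.04},{"dx":0,"dy":0,"dz":0.01,"rx":0,"ry":0,"rz":0,"hand":0.04},{"dx":0,"dy":0,"dz":0.01,"rx":0,"ry":0,"rz":0,"hand":0.04}]'
python3 -m pendant '[{"dx":0,"dy":0,"dz":0.005,"rx":0,"ry":0,"rz":0,"hand":0.04},{"dx":0,"dy":0,"dz":0,"rx":0,"ry":0,"rz":0,"hand":0.04},{"dx":0,"dy":0,"dz":0,"rx":0,"ry":0,"rz":0,"hand":0.04}]'
python3 -c "
from h import *
go([.4163,.2862,.041],114.55)"
```

```text
clock: 8.6
position: [0.4165, 0.286, 0.0715]
ee_rot: [-0.0, 0.54, 0.841, -0.0]
contact_force: [0.6, -0.4, -1.6]
width: 0.0593
gripper_force: 38.6
clock: 8.85
position: [0.4173, 0.2864, 0.0679]
ee_rot: [0.0, 0.54, 0.841, 0.001]
contact_force: [-0.7, -0.8, -1.0]
width: 0.0596
gripper_force: 38.6
t 8.85 pos [0.4173 0.2864 0.0679] shift now-axes mm [ 0.2 -1.  26.9] goal-axes [ 0.2 -1.  26.9] turn [ 0.08 -0.01  0.05] F [-0.7 -0.8 -1. ] w 0.0596 g 38.6
```

```bash
python3 -m pendant '[{"dx":0,"dy":-0.0005,"dz":0.008,"rx":0,"ry":0,"rz":0,"hand":0.04},{"dx":0,"dy":0,"dz":0.006,"rx":0,"ry":0,"rz":0,"hand":0.04},{"dx":0,"dy":0,"dz":0.004,"rx":0,"ry":0,"rz":0,"hand":0.04},{"dx":0,"dy":0,"dz":0.003,"rx":0,"ry":0,"rz":0,"hand":0.04},{"dx":0,"dy":0,"dz":0,"rx":0,"ry":0,"rz":0,"hand":0.04}]'
python3 -m pendant '[{"dx":0,"dy":0,"dz":0.0015,"rx":0,"ry":0,"rz":0,"hand":0.04},{"dx":0,"dy":0,"dz":0.0015,"rx":0,"ry":0,"rz":0,"hand":0.04},{"dx":0,"dy":0,"dz":0,"rx":0,"ry":0,"rz":0,"hand":0.04},{"dx":0,"dy":0,"dz":0,"rx":0,"ry":0,"rz":0,"hand":0.04}]'
python3 -m pendant '[{"dx":0,"dy":0,"dz":0.0015,"rx":0,"ry":0,"rz":0,"hand":0.04},{"dx":0,"dy":0,"dz":0.001,"rx":0,"ry":0,"rz":0,"hand":0.04},{"dx":0,"dy":0,"dz":0,"rx":0,"ry":0,"rz":0,"hand":0.04},{"dx":0,"dy":0,"dz":0,"rx":0,"ry":0,"rz":0,"hand":0.04}]'
python3 -c "
from h import *
go([.4163,.2862,.041],114.55)"
```

```text
clock: 9.27
position: [0.4162, 0.2858, 0.0457]
ee_rot: [-0.0, 0.54, 0.841, -0.0]
contact_force: [0.2, 0.2, -1.2]
width: 0.0596
gripper_force: 38.7
clock: 9.6
position: [0.4165, 0.286, 0.0434]
ee_rot: [0.0, 0.54, 0.842, 0.0]
contact_force: [1.0, 0.7, -2.1]
width: 0.0594
gripper_force: 38.7
clock: 9.93
position: [0.4167, 0.2861, 0.0413]
ee_rot: [0.0, 0.54, 0.842, 0.001]
contact_force: [1.6, 0.5, 3.5]
width: 0.0589
gripper_force: 39.1
t 9.93 pos [0.4167 0.2861 0.0413] shift now-axes mm [ 0.3 -0.3  0.3] goal-axes [ 0.3 -0.3  0.3] turn [ 0.08 -0.    0.05] F [1.6 0.5 3.5] w 0.0589 g 39.1
```

It touched at z = 0.041, the height expected for a seated tray. I'll press slightly, release, back out and look.

```bash
python3 -m pendant '[{"dx":0,"dy":0,"dz":0.0007,"rx":0,"ry":0,"rz":0,"hand":0.04},{"dx":0,"dy":0,"dz":0,"rx":0,"ry":0,"rz":0,"hand":0.04},{"dx":0,"dy":0,"dz":0,"rx":0,"ry":0,"rz":0,"hand":0.071},{"dx":0,"dy":0,"dz":0,"rx":0,"ry":0,"rz":0,"hand":0.071},{"dx":0,"dy":0,"dz":0,"rx":0,"ry":0,"rz":0,"hand":0.071},{"dx":0,"dy":0,"dz":0,"rx":0,"ry":0,"rz":0,"hand":0.071},{"dx":0,"dy":0,"dz":0,"rx":0,"ry":0,"rz":0,"hand":0.071}]'
python3 -m pendant '[{"dx":0,"dy":0,"dz":-0.005,"rx":0,"ry":0,"rz":0,"hand":0.071},{"dx":0,"dy":0,"dz":-0.01,"rx":0,"ry":0,"rz":0,"hand":0.071},{"dx":0,"dy":0,"dz":-0.015,"rx":0,"ry":0,"rz":0,"hand":0.071},{"dx":0,"dy":0,"dz":-0.02,"rx":0,"ry":0,"rz":0,"hand":0.071},{"dx":0,"dy":0,"dz":-0.025,"rx":0,"ry":0,"rz":0,"hand":0.071},{"dx":-0.02,"dy":0,"dz":-0.025,"rx":0,"ry":0,"rz":0,"hand":0.07},{"dx":-0.02,"dy":0,"dz":-0.025,"rx":0,"ry":0,"rz":0,"hand":0.06},{"dx":0,"dy":-0.025,"dz":-0.025,"rx":0,"ry":0,"rz":0,"hand":0.05},{"dx":0,"dy":-0.025,"dz":0,"rx":0,"ry":0,"rz":0,"hand":0.045},{"dx":0,"dy":0,"dz":0,"rx":0,"ry":0,"rz":0,"hand":0.045},{"dx":0,"dy":0,"dz":0,"rx":0,"ry":0,"rz":0,"hand":0.045}]'
python3 - <<'E'
from h import *
from rig import manip
go([.346,.264,.15],114.55)
s=manip.get_state();i=manip.get_image("wrist");np.save("w4.npy",{"i":i,"s":s},allow_pickle=True)
cv2.imwrite("pics/w4.png",cv2.resize(i["frame"][:,:,::-1],(800,600),interpolation=cv2.INTER_CUBIC))
E
```

```text
clock: 10.52
position: [0.4211, 0.2883, 0.0416]
ee_rot: [0.003, 0.54, 0.841, 0.005]
contact_force: [8.4, 3.7, 2.4]
width: 0.0712
gripper_force: 0.0
clock: 11.43
position: [0.3859, 0.228, 0.1902]
ee_rot: [-0.0, 0.54, 0.841, -0.0]
contact_force: [0.0, 0.6, -0.0]
width: 0.045
gripper_force: 0.0
t 11.43 pos [0.3859 0.228  0.1902] shift now-axes mm [ 49.3 -21.3  40.2] goal-axes [ 49.3 -21.4  40.2] turn [-0.02 -0.01  0.04] F [ 0.   0.6 -0. ] w 0.045 g 0.0
```

View pics/w4.png

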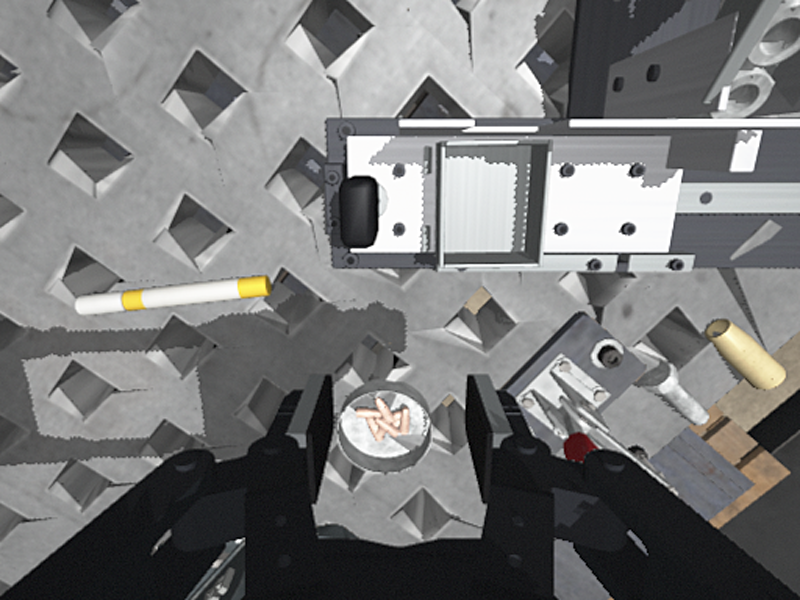

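The tray sits between the lips, with rim corners about (437,141), (552,141), (543,268) and (440,270). The grip block top is at (341–379, 177–247).

```bash
python3 - <<'E'
from h import *
d=load("w4.npy");i,s=d["i"],d["s"];k=512/800
f=lambda c,z:onz(i,((c[0]+.5)*k-.5,(c[1]+.5)*k-.5),z,s)
n=np.array([.4116,.2956]);a=np.radians(24.55);X=np.array([np.cos(a),np.sin(a)]);Y=np.array([-X[1],X[0]])
F=lambda c,z:((f(c,z)[:2]-n)@np.array([X,Y]).T*1e3).round(1)
Q=np.array([F(c,.070) for c in [(437,141),(552,141),(543,268),(440,270)]]);print("tray",Q.tolist(),Q.mean(0))
for t,c,z in [("lipL",(428,148),.036),("lipL",(428,250),.036),("winL",(463,129),.075),("winR",(538,129),.075),("hiL",(475,122),.123),("hiR",(569,122),.123),("blkL",(341,212),.109),("blkR",(379,212),.109),("blkTop",(360,178),.109),("blkBot",(360,247),.109),("blkBot",(360,247),.071)]: print(t,F(c,z))
go([.3461,.2657,.15],114.55)
# tray mask contour, for corners
im=i["frame"];g=cv2.cvtColor(im,cv2.COLOR_RGB2GRAY)
print(g[80:180:6,276:360:2].tolist()[8])
E
```

```text
tray [[-30.9, 33.8], [30.6, 33.8], [32.4, -35.8], [-27.3, -37.0]] [ 1.2 -1.3]
lipL [-33.6  30.6]
lipL [-32.4 -32. ]
winL [-17.9  39.5]
winR [21.1 39.6]
hiL [-19.1  40. ]
hiR [20.5 40. ]
blkL [-78.8   0.9]
blkR [-60.7   0.9]
blkTop [-69.3  16.6]
blkBot [-70.2 -15.9]
blkBot [-73.4 -23.3]
t 11.48 pos [0.3869 0.2285 0.19  ] shift now-axes mm [ 50.8 -21.7  40. ] goal-axes [ 50.8 -21.7  40. ] turn [ 0.01 -0.01  0.05] F [ 0.   0.2 -0.4] w 0.0448 g 0.0
[175, 158, 51, 196, 225, 230, 227, 231, 229, 232, 234, 229, 233, 232, 230, 235, 231, 229, 228, 232, 230, 231, 229, 227, 229, 231, 236, 110, 121, 119, 165, 52, 68, 65, 66, 59, 165, 234, 252, 251, 252, 251]
```

```bash
python3 -c "
from h import *
go([.3477,.2665,.073],114.55)"
python3 -m pendant '[{"dx":0.017,"dy":-0.007,"dz":0,"rx":0,"ry":0,"rz":0,"hand":0.045},{"dx":0.017,"dy":-0.007,"dz":0,"rx":0,"ry":0,"rz":0,"hand":0.045},{"dx":0.017,"dy":-0.005,"dz":0,"rx":0,"ry":0,"rz":0,"hand":0.045},{"dx":0,"dy":0,"dz":0.02,"rx":0,"ry":0,"rz":0,"hand":0.045},{"dx":0,"dy":0,"dz":0.02,"rx":0,"ry":0,"rz":0,"hand":0.045},{"dx":0,"dy":0,"dz":0.02,"rx":0,"ry":0,"rz":0,"hand":0.045},{"dx":0,"dy":0,"dz":0,"rx":0,"ry":0,"rz":0,"hand":0.045},{"dx":0,"dy":0,"dz":0,"rx":0,"ry":0,"rz":0,"hand":0.045}]'
python3 -c "
from h import *
go([.3477,.2665,.073],114.55)"
```

```text
t 11.48 pos [0.3869 0.2285 0.19  ] shift now-axes mm [ 50.9 -19.9 117. ] goal-axes [ 50.9 -19.9 117. ] turn [ 0.01 -0.01  0.05] F [ 0.   0.2 -0.4] w 0.0448 g 0.0
clock: 12.15
position: [0.3485, 0.2671, 0.1289]
ee_rot: [-0.001, 0.54, 0.842, -0.002]
contact_force: [1.0, 0.7, 0.8]
width: 0.0452
gripper_force: 0.0
t 12.15 pos [0.3485 0.2671 0.1289] shift now-axes mm [-0.2 -0.7 55.9] goal-axes [-0.2 -0.9 55.9] turn [-0.2   0.01  0.07] F [1.  0.7 0.8] w 0.0452 g 0.0
```

```bash
python3 -m pendant '[{"dx":0,"dy":0,"dz":0.014,"rx":0,"ry":0,"rz":0,"hand":0.045},{"dx":0,"dy":0,"dz":0.014,"rx":0,"ry":0,"rz":0,"hand":0.045},{"dx":0,"dy":0,"dz":0.014,"rx":0,"ry":0,"rz":0,"hand":0.045},{"dx":0,"dy":0,"dz":0.014,"rx":0,"ry":0,"rz":0,"hand":0.045},{"dx":0,"dy":0,"dz":0,"rx":0,"ry":0,"rz":0,"hand":0.045},{"dx":0,"dy":0,"dz":0,"rx":0,"ry":0,"rz":0,"hand":0.045}]'
python3 -m pendant '[{"dx":0,"dy":0,"dz":0,"rx":0,"ry":0,"rz":0,"hand":0.005},{"dx":0,"dy":0,"dz":0,"rx":0,"ry":0,"rz":0,"hand":0.005},{"dx":0,"dy":0,"dz":0,"rx":0,"ry":0,"rz":0,"hand":0.005},{"dx":0,"dy":0,"dz":0,"rx":0,"ry":0,"rz":0,"hand":0.005},{"dx":0,"dy":0,"dz":0,"rx":0,"ry":0,"rz":0,"hand":0.005},{"dx":0,"dy":0,"dz":0,"rx":0,"ry":0,"rz":0,"hand":0.005},{"dx":0,"dy":0,"dz":0,"rx":0,"ry":0,"rz":0,"hand":0.005}]' 50
python3 -c "
from h import *
go([.3477,.2665,.073],114.55)"
```

```text
clock: 12.65
position: [0.3496, 0.2674, 0.0746]
ee_rot: [0.0, 0.54, 0.841, 0.0]
contact_force: [0.2, -0.7, -0.1]
width: 0.0451
gripper_force: 0.0
clock: 13.23
position: [0.3485, 0.267, 0.0752]
ee_rot: [-0.0, 0.54, 0.842, 0.0]
contact_force: [-4.2, -1.0, 6.4]
width: 0.0176
gripper_force: 49.6
t 13.23 pos [0.3485 0.267  0.0752] shift now-axes mm [-0.1 -0.9  2.2] goal-axes [-0.1 -0.9  2.2] turn [-0.   -0.01  0.06] F [-4.2 -1.   6.4] w 0.0176 g 49.6
```

```bash
cat >> h.py <<'E'
def trav():
    from rig import manip
    s=manip.get_state();a=np.radians(24.55);X=np.array([np.cos(a),np.sin(a)]);Y=np.array([-X[1],X[0]])
    q=(s["position"][:2]-[.3485,.267]);F=s["contact_force"]
    print("t %.2f travel %.4f lat %.4f z %.4f  Fx %.1f Fy %.1f Fz %.1f g %.1f"%(s["clock"],q@X,q@Y,s["position"][2],F[:2]@X,F[:2]@Y,F[2],s["gripper_force"]))
E
python3 -m pendant '[{"dx":0,"dy":0.004,"dz":0,"rx":0,"ry":0,"rz":0,"hand":0.005},{"dx":0,"dy":0.008,"dz":0,"rx":0,"ry":0,"rz":0,"hand":0.005},{"dx":0,"dy":0.008,"dz":0,"rx":0,"ry":0,"rz":0,"hand":0.005},{"dx":0,"dy":0,"dz":0,"rx":0,"ry":0,"rz":0,"hand":0.005},{"dx":0,"dy":0,"dz":0,"rx":0,"ry":0,"rz":0,"hand":0.005}]'; python3 -c "
from h import *
trav()"
python3 -m pendant '[{"dx":0,"dy":0.009,"dz":0,"rx":0,"ry":0,"rz":0,"hand":0.005},{"dx":0,"dy":0.009,"dz":0,"rx":0,"ry":0,"rz":0,"hand":0.005},{"dx":0,"dy":0.009,"dz":0,"rx":0,"ry":0,"rz":0,"hand":0.005},{"dx":0,"dy":0.009,"dz":0,"rx":0,"ry":0,"rz":0,"hand":0.005},{"dx":0,"dy":0.009,"dz":0,"rx":0,"ry":0,"rz":0,"hand":0.005},{"dx":0,"dy":0.009,"dz":0,"rx":0,"ry":0,"rz":0,"hand":0.005},{"dx":0,"dy":0.009,"dz":0,"rx":0,"ry":0,"rz":0,"hand":0.005},{"dx":0,"dy":0,"dz":0,"rx":0,"ry":0,"rz":0,"hand":0.005},{"dx":0,"dy":0,"dz":0,"rx":0,"ry":0,"rz":0,"hand":0.005}]'; python3 -c "
from h import *
trav()"
```

```text
clock: 13.65
position: [0.3675, 0.2757, 0.0752]
ee_rot: [0.0, 0.54, 0.842, 0.001]
contact_force: [-2.1, -1.1, 6.2]
width: 0.0172
gripper_force: 51.3
t 13.65 travel 0.0209 lat 0.0000 z 0.0752  Fx -2.3 Fy -0.1 Fz 6.2 g 51.3
clock: 14.4
position: [0.4242, 0.3017, 0.0752]
ee_rot: [-0.0, 0.54, 0.842, 0.0]
contact_force: [-3.4, -2.1, 6.5]
width: 0.0171
gripper_force: 51.4
t 14.40 travel 0.0833 lat 0.0001 z 0.0752  Fx -4.0 Fy -0.5 Fz 6.5 g 51.4
```

```bash
T='from h import *
trav()'
python3 -m pendant '[{"dx":0,"dy":0.005,"dz":0,"rx":0,"ry":0,"rz":0,"hand":0.005},{"dx":0,"dy":0.005,"dz":0,"rx":0,"ry":0,"rz":0,"hand":0.005},{"dx":0,"dy":0,"dz":0,"rx":0,"ry":0,"rz":0,"hand":0.005},{"dx":0,"dy":0,"dz":0,"rx":0,"ry":0,"rz":0,"hand":0.005}]'>/dev/null; python3 -c "$T"
python3 -m pendant '[{"dx":0,"dy":0.0015,"dz":0,"rx":0,"ry":0,"rz":0,"hand":0.005},{"dx":0,"dy":0,"dz":0,"rx":0,"ry":0,"rz":0,"hand":0.005},{"dx":0,"dy":0,"dz":0,"rx":0,"ry":0,"rz":0,"hand":0.005}]'>/dev/null; python3 -c "$T"
python3 -m pendant '[{"dx":0,"dy":0.0015,"dz":0,"rx":0,"ry":0,"rz":0,"hand":0.005},{"dx":0,"dy":0,"dz":0,"rx":0,"ry":0,"rz":0,"hand":0.005},{"dx":0,"dy":0,"dz":0,"rx":0,"ry":0,"rz":0,"hand":0.005}]'>/dev/null; python3 -c "$T"
python3 -m pendant '[{"dx":0,"dy":0.0015,"dz":0,"rx":0,"ry":0,"rz":0,"hand":0.005},{"dx":0,"dy":0,"dz":0,"rx":0,"ry":0,"rz":0,"hand":0.005},{"dx":0,"dy":0,"dz":0,"rx":0,"ry":0,"rz":0,"hand":0.005}]'>/dev/null; python3 -c "$T"
python3 -m pendant '[{"dx":0,"dy":0.001,"dz":0,"rx":0,"ry":0,"rz":0,"hand":0.005},{"dx":0,"dy":0,"dz":0,"rx":0,"ry":0,"rz":0,"hand":0.005},{"dx":0,"dy":0,"dz":0,"rx":0,"ry":0,"rz":0,"hand":0.005}]'>/dev/null; python3 -c "$T"
```

```text
t 14.73 travel 0.0929 lat 0.0001 z 0.0752  Fx -3.3 Fy 0.4 Fz 5.4 g 51.3
t 14.98 travel 0.0938 lat 0.0001 z 0.0752  Fx -5.2 Fy -0.2 Fz 7.7 g 51.5
t 15.23 travel 0.0956 lat 0.0001 z 0.0752  Fx -4.1 Fy -0.3 Fz 7.1 g 51.2
t 15.48 travel 0.0972 lat 0.0001 z 0.0752  Fx -3.7 Fy -0.2 Fz 6.4 g 51.3
t 15.73 travel 0.0974 lat 0.0001 z 0.0752  Fx -5.4 Fy 0.1 Fz 8.0 g 51.5
```

```bash
T='from h import *
trav()'
S='[{"dx":0,"dy":0,"dz":0,"rx":0,"ry":0,"rz":0,"hand":0.005}]'
for n in 1 2; do python3 -m pendant '[{"dx":0,"dy":0,"dz":0,"rx":0,"ry":0,"rz":0,"hand":0.005}]'>/dev/null; python3 -c "$T"; done; echo
python3 -m pendant '[{"dx":0,"dy":0.0015,"dz":0,"rx":0,"ry":0,"rz":0,"hand":0.005},{"dx":0,"dy":0,"dz":0,"rx":0,"ry":0,"rz":0,"hand":0.005}]'>/dev/null
for n in 1 2 3; do python3 -m pendant '[{"dx":0,"dy":0,"dz":0,"rx":0,"ry":0,"rz":0,"hand":0.005}]'>/dev/null; python3 -c "$T"; done; echo
python3 -m pendant '[{"dx":0,"dy":0.0015,"dz":0,"rx":0,"ry":0,"rz":0,"hand":0.005},{"dx":0,"dy":0,"dz":0,"rx":0,"ry":0,"rz":0,"hand":0.005}]'>/dev/null
for n in 1 2 3; do python3 -m pendant '[{"dx":0,"dy":0,"dz":0,"rx":0,"ry":0,"rz":0,"hand":0.005}]'>/dev/null; python3 -c "$T"; done; echo
python3 -m pendant '[{"dx":0,"dy":0.0015,"dz":0,"rx":0,"ry":0,"rz":0,"hand":0.005},{"dx":0,"dy":0,"dz":0,"rx":0,"ry":0,"rz":0,"hand":0.005}]'>/dev/null
for n in 1 2 3; do python3 -m pendant '[{"dx":0,"dy":0,"dz":0,"rx":0,"ry":0,"rz":0,"hand":0.005}]'>/dev/null; python3 -c "$T"; done
```

```text
t 15.82 travel 0.0973 lat 0.0001 z 0.0752  Fx -5.9 Fy 0.3 Fz 7.0 g 51.5
t 15.90 travel 0.0974 lat 0.0001 z 0.0752  Fx -5.4 Fy -0.1 Fz 6.5 g 51.5

t 16.15 travel 0.0978 lat 0.0001 z 0.0752  Fx -8.2 Fy 0.3 Fz 10.2 g 51.7
t 16.23 travel 0.0978 lat 0.0001 z 0.0752  Fx -6.5 Fy -0.0 Fz 8.9 g 51.7
t 16.32 travel 0.0978 lat 0.0001 z 0.0752  Fx -8.5 Fy 0.5 Fz 8.8 g 51.7

t 16.57 travel 0.0993 lat 0.0001 z 0.0752  Fx -7.5 Fy 1.2 Fz 8.6 g 51.6
t 16.65 travel 0.0994 lat 0.0001 z 0.0752  Fx -8.5 Fy -0.3 Fz 8.8 g 51.6
t 16.73 travel 0.0994 lat 0.0001 z 0.0752  Fx -7.7 Fy 0.1 Fz 9.3 g 51.6

t 16.98 travel 0.1015 lat 0.0001 z 0.0752  Fx -6.0 Fy 0.8 Fz 8.1 g 51.5
t 17.07 travel 0.1016 lat 0.0001 z 0.0752  Fx -5.9 Fy -0.1 Fz 7.7 g 51.5
t 17.15 travel 0.1016 lat 0.0001 z 0.0752  Fx -6.1 Fy -0.8 Fz 8.2 g 51.5
```

The force dips at measured travel 0.093–0.097, peaks near 0.099 and is back to 6 N at 0.1016. That puts the groove centre at about 0.0975 measured (the grip began about 2.5 mm open), so I'll go back there.

```bash
T='from h import *
trav()'
for n in 1; do python3 -m pendant '[{"dx":0,"dy":-0.002,"dz":0,"rx":0,"ry":0,"rz":0,"hand":0.005},{"dx":0,"dy":0,"dz":0,"rx":0,"ry":0,"rz":0,"hand":0.005},{"dx":0,"dy":0,"dz":0,"rx":0,"ry":0,"rz":0,"hand":0.005}]'>/dev/null; python3 -c "$T"; done
python3 -m pendant '[{"dx":0,"dy":-0.0015,"dz":0,"rx":0,"ry":0,"rz":0,"hand":0.005},{"dx":0,"dy":0,"dz":0,"rx":0,"ry":0,"rz":0,"hand":0.005},{"dx":0,"dy":0,"dz":0,"rx":0,"ry":0,"rz":0,"hand":0.005}]'>/dev/null; python3 -c "$T"
python3 - <<'E'
from h import *
from rig import manip
a=[manip.get_image("wrist"),manip.get_image("side"),manip.get_image("top")]
t=a[0]["frame"]; o=a[2]["frame"][110:260,90:290]; q=a[1]["frame"][110:230,140:340]
c=np.hstack([cv2.resize(o,(400,300),interpolation=2),cv2.resize(q,(400,300),interpolation=2)])
w=cv2.resize(t[0:225,150:450],(800,600),interpolation=2)[:300] if 0 else cv2.resize(t[60:210,200:500],(800,300),interpolation=2)
cv2.imwrite("pics/f.png",np.vstack([w,c])[:,:,::-1])
E
```

```text
t 17.40 travel 0.0991 lat 0.0001 z 0.0752  Fx -7.9 Fy 0.8 Fz 9.9 g 51.6
t 17.65 travel 0.0976 lat 0.0001 z 0.0752  Fx -7.4 Fy -0.4 Fz 7.7 g 51.6
```

View pics/f.png

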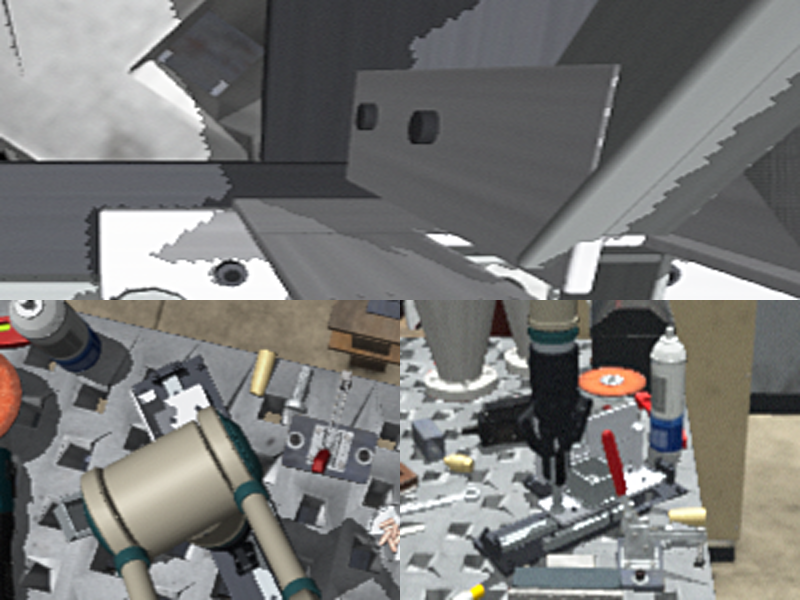

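The tenth picture shows the shuttle slid open, the gate at the chute and the fingers on the grip block; the tray's inside falls outside the crop. I'll check for the nuts numerically by rectifying the tray floor and searching for nut rings.

```bash
python3 - <<'E'
from h import *
from rig import manip
trav()
s=manip.get_state();i=manip.get_image("wrist");g=cv2.cvtColor(i["frame"],cv2.COLOR_RGB2GRAY)
T=rot(s["ee_rot"]);C=s["position"]+T@[0,.0715,0]
def rect(z,hx,hy):
    c=np.array([[-1,-1],[1,-1],[1,1],[-1,1]])
    src=np.float32([proj(i,np.r_[(C+T@[b*hy,a*hx,0])[:2],z],s) for a,b in c])
    dst=np.float32([[(a*hx+hx)*4000,(b*hy+hy)*4000] for a,b in c])
    return src,cv2.warpPerspective(g,cv2.getPerspectiveTransform(src,dst),(int(8000*hx),int(8000*hy)))
src,w=rect(.0475,.030,.035);print(src.round())
h=cv2.HoughCircles(cv2.medianBlur(w,5),cv2.HOUGH_GRADIENT,1,50,param1=80,param2=16,minRadius=26,maxRadius=40)
print("rings (tray mm x,y,r)",None if h is None else np.c_[h[0][:,0]/4-30,h[0][:,1]/4-35,h[0][:,2]/4].round(1).tolist())
print(cv2.resize(w,(12,14),interpolation=cv2.INTER_AREA))
E
```

```text
t 17.80 travel 0.0976 lat 0.0001 z 0.0752  Fx -8.1 Fy -0.6 Fz 8.3 g 51.6
[[318. 278.]
 [408. 278.]
 [427. 175.]
 [325. 175.]]
rings (tray mm x,y,r) [[-11.100000381469727, -7.900000095367432, 7.0], [16.399999618530273, -14.600000381469727, 6.800000190734863], [7.099999904632568, 11.899999618530273, 9.300000190734863]]
[[100  96 119  92  91  91  91  90  90  90  87  73]
 [ 69  98 137 115 115 114 107 106 113 117  85  69]
 [ 68  97 208 210 210 208 193 195 209 194 204  73]
 [ 69 104 222 225 222 191 135 207 113 100 166 108]
 [ 69 107 207 131 131 207 134 236 175  96 153 120]
 [ 69 111 192 143  91 206 114 205 217 179 216  80]
 [ 69 110 223 194 131 221 107 132 160 191 139  68]
 [ 68 115 182 227 208 186 192 188 160 121 113  68]
 [188 202 205 222 207 203 239 246 243 223 135  68]
 [167 164 166 168 165 163 167 164 161 189 118  68]
 [121 121 124 121 120 123 119 115 133 218 132 220]
 [121 124 121 120 123 110 108 180 177 113 127 241]
 [123 121 115 117 102 100 138 125  95 148 139 238]
 [114 104  99  98 160 172  97  92  87 127 161 191]]
```

```bash
python3 - <<'E'
from h import *
from rig import manip
a=np.radians(24.55);X=np.array([np.cos(a),np.sin(a),0]);Y=np.array([-X[1],X[0],0]);O=np.array([.5032,.3376,0])
for n in("side","top"):
  i0=load(n+"0.npy");i1=manip.get_image(n)
  G=[cv2.cvtColor(i["frame"],cv2.COLOR_RGB2GRAY) for i in(i0,i1)]
  for off in(-.008,0,.008):
    print(n,off)
    for g in G:
      r=[]
      for d in np.arange(0,.16,.006):
        p=proj(i0,O+X*off+Y*(.044+d*np.cos(.663))+[0,0,.086+.013+d*np.sin(.663)])
        r.append(int(cv2.getRectSubPix(g,(1,1),tuple(map(float,p)))[0,0]))
      print(r)
trav()
E
```

```text
side -0.008
[135, 133, 132, 142, 187, 250, 207, 211, 194, 166, 220, 208, 243, 212, 201, 214, 214, 239, 188, 174, 180, 187, 162, 160, 165, 200, 114]
[19, 25, 26, 20, 22, 22, 26, 22, 23, 23, 21, 23, 26, 23, 25, 25, 27, 26, 24, 25, 27, 26, 25, 23, 22, 28, 52]
side 0
[137, 134, 132, 135, 189, 213, 139, 126, 203, 170, 168, 91, 181, 200, 190, 197, 188, 187, 134, 123, 127, 126, 109, 76, 79, 120, 104]
[19, 28, 26, 24, 24, 25, 22, 19, 26, 23, 26, 24, 22, 26, 26, 24, 27, 27, 29, 26, 26, 23, 24, 21, 39, 77, 95]
side 0.008
[133, 134, 130, 156, 187, 181, 201, 177, 178, 141, 217, 177, 203, 136, 131, 110, 125, 121, 127, 132, 115, 116, 103, 81, 81, 132, 106]
[48, 20, 26, 32, 22, 29, 33, 23, 21, 27, 25, 22, 24, 23, 27, 25, 25, 25, 24, 23, 26, 23, 22, 30, 81, 113, 104]
top -0.008
[191, 138, 153, 148, 137, 114, 149, 144, 145, 82, 135, 134, 165, 141, 123, 126, 127, 127, 126, 128, 76, 72, 70, 164, 130, 139, 175]
[180, 183, 185, 187, 190, 191, 194, 196, 198, 200, 202, 205, 206, 211, 59, 138, 209, 205, 209, 90, 59, 76, 72, 170, 135, 145, 181]
top 0
[156, 165, 96, 91, 171, 167, 162, 67, 144, 170, 166, 87, 102, 196, 129, 126, 126, 127, 127, 129, 90, 73, 72, 138, 132, 71, 40]
[198, 200, 203, 206, 206, 208, 211, 211, 212, 214, 214, 213, 213, 216, 76, 129, 210, 207, 205, 107, 64, 77, 73, 143, 137, 75, 42]
top 0.008
[158, 152, 146, 148, 119, 109, 129, 130, 167, 86, 151, 145, 163, 109, 84, 76, 74, 75, 78, 73, 79, 71, 69, 138, 131, 86, 49]
[213, 213, 214, 215, 214, 212, 213, 212, 210, 209, 207, 204, 203, 205, 71, 106, 193, 191, 194, 94, 71, 75, 70, 142, 136, 88, 50]
t 17.95 travel 0.0976 lat 0.0001 z 0.0752  Fx -7.7 Fy -0.5 Fz 8.2 g 51.6
```

```bash
python3 - <<'E'
from h import *
from rig import manip
a=np.radians(24.55);X=np.array([np.cos(a),np.sin(a),0]);Y=np.array([-X[1],X[0],0]);O=np.array([.5032,.3376,0])
s=manip.get_state();i=manip.get_image("wrist");g=cv2.cvtColor(i["frame"],cv2.COLOR_RGB2GRAY)
for h in(.001,.013):
 for off in(-.008,0,.008,.014):
    r=[];P=[]
    for d in np.arange(0,.13,.006):
        p=proj(i,O+X*off+Y*(.044+d*np.cos(.663)-h*np.sin(.663))+[0,0,.086+d*np.sin(.663)+h*np.cos(.663)],s);P.append(p.round())
        r.append(int(cv2.getRectSubPix(g,(1,1),tuple(map(float,p)))[0,0]) if 0<=p[0]<512 and 0<=p[1]<384 else -1)
    print(h,off,P[0],P[-1],r)
trav()
E
```

```text
0.001 -0.008 [396. 179.] [ 872. -555.] [92, 87, 90, 91, 89, 65, 65, 65, 64, 64, 63, 60, 61, -1, -1, -1, -1, -1, -1, -1, -1, -1]
0.001 0 [414. 179.] [ 950. -555.] [158, 158, 157, 158, 157, 157, 155, 153, 152, 150, 147, -1, -1, -1, -1, -1, -1, -1, -1, -1, -1, -1]
0.001 0.008 [431. 179.] [1028. -555.] [165, 100, 114, 159, 157, 108, 133, 156, 92, -1, -1, -1, -1, -1, -1, -1, -1, -1, -1, -1, -1, -1]
0.001 0.014 [445. 179.] [1086. -556.] [98, 96, 97, 99, 97, 96, 95, 94, -1, -1, -1, -1, -1, -1, -1, -1, -1, -1, -1, -1, -1, -1]
0.013 -0.008 [403. 201.] [1044. -641.] [202, 92, 223, 159, 159, 160, 159, 157, 155, 155, 153, -1, -1, -1, -1, -1, -1, -1, -1, -1, -1, -1]
0.013 0 [422. 201.] [1143. -641.] [99, 63, 70, 102, 102, 102, 101, 99, 96, 96, -1, -1, -1, -1, -1, -1, -1, -1, -1, -1, -1, -1]
0.013 0.008 [440. 201.] [1243. -642.] [67, 108, 89, 90, 85, 91, 85, 84, -1, -1, -1, -1, -1, -1, -1, -1, -1, -1, -1, -1, -1, -1]
0.013 0.014 [454. 201.] [1317. -642.] [254, 253, 106, 89, 85, 85, -1, -1, -1, -1, -1, -1, -1, -1, -1, -1, -1, -1, -1, -1, -1, -1]
t 18.00 travel 0.0976 lat 0.0001 z 0.0752  Fx -7.0 Fy 0.6 Fz 9.3 g 51.6
```

The lower chute reads smooth, with no nut rings, and two nuts are clearly on the tray floor. The third ring, by the gate, is less certain. I'll shake the shuttle gently within the groove to settle the nuts, then measure again.

```bash
python3 -m pendant '[{"dx":0,"dy":0.003,"dz":0,"rx":0,"ry":0,"rz":0,"hand":0.005},{"dx":0,"dy":-0.003,"dz":0,"rx":0,"ry":0,"rz":0,"hand":0.005},{"dx":0,"dy":0.003,"dz":0,"rx":0,"ry":0,"rz":0,"hand":0.005},{"dx":0,"dy":-0.003,"dz":0,"rx":0,"ry":0,"rz":0,"hand":0.005},{"dx":0,"dy":0.003,"dz":0,"rx":0,"ry":0,"rz":0,"hand":0.005},{"dx":0,"dy":-0.003,"dz":0,"rx":0,"ry":0,"rz":0,"hand":0.005},{"dx":0,"dy":0,"dz":0,"rx":0,"ry":0,"rz":0,"hand":0.005},{"dx":0,"dy":0,"dz":0,"rx":0,"ry":0,"rz":0,"hand":0.005},{"dx":0,"dy":0,"dz":0,"rx":0,"ry":0,"rz":0,"hand":0.005}]'>/dev/null
cat > r.py <<'E'
from h import *
from rig import manip
trav()
s=manip.get_state();i=manip.get_image("wrist");np.save("w5.npy",{"i":i,"s":s},allow_pickle=True);g=cv2.cvtColor(i["frame"],cv2.COLOR_RGB2GRAY)
T=rot(s["ee_rot"]);C=s["position"]+T@[0,.0715,0]
c=np.array([[-1,-1],[1,-1],[1,1],[-1,1]]);hx,hy=.030,.035
for z in(.0475,.055,.062):
    src=np.float32([proj(i,np.r_[(C+T@[b*hy,a*hx,0])[:2],z],s) for a,b in c])
    dst=np.float32([[(a*hx+hx)*4000,(b*hy+hy)*4000] for a,b in c])
    w=cv2.warpPerspective(g,cv2.getPerspectiveTransform(src,dst),(240,280))
    # dark compact holes of nuts (r 7-8 mm) with a bright ring round them
    h=cv2.HoughCircles(cv2.medianBlur(w,5),cv2.HOUGH_GRADIENT,1,40,param1=80,param2=13,minRadius=26,maxRadius=36)
    for x,y,r in (h[0] if h is not None else []):
        m=np.zeros_like(w);cv2.circle(m,(int(x),int(y)),int(r*.6),255,-1);q=np.zeros_like(w);cv2.circle(q,(int(x),int(y)),int(r*1.3),255,6)
        print(z,"x,y,r mm",round(x/4-30,1),round(y/4-35,1),round(r/4,1),"in %.0f ring %.0f sd %.0f"%(cv2.mean(w,m)[0],cv2.mean(w,q)[0],w[q>0].std()))
E
python3 r.py
```

```text
t 18.75 travel 0.0975 lat 0.0001 z 0.0752  Fx -7.3 Fy 0.4 Fz 9.4 g 51.6
0.0475 x,y,r mm 16.1 -14.9 7.2 in 104 ring 226 sd 25
0.0475 x,y,r mm -11.4 -7.4 7.3 in 133 ring 227 sd 14
0.0475 x,y,r mm 7.1 12.9 8.6 in 166 ring 185 sd 56
0.055 x,y,r mm 12.1 -10.6 6.8 in 106 ring 229 sd 21
0.055 x,y,r mm 3.4 14.9 8.8 in 181 ring 169 sd 58
0.055 x,y,r mm -14.4 -3.6 7.2 in 138 ring 220 sd 31
0.062 x,y,r mm -16.1 2.1 8.6 in 147 ring 171 sd 63
0.062 x,y,r mm 8.9 -6.9 6.6 in 102 ring 225 sd 26
0.062 x,y,r mm 0.4 17.4 8.6 in 184 ring 169 sd 58
0.062 x,y,r mm 14.9 24.9 7.2 in 154 ring 137 sd 67
```

Two nuts are certain; the gate plate hides the gate-side half of the tray. I'll tilt the hand 12° about the finger-closing axis, still gripping, so the camera looks over the gate.

```bash
python3 -m pendant '[{"dx":0.001,"dy":0,"dz":0,"rx":0,"ry":3,"rz":0,"hand":0.005},{"dx":0.001,"dy":0,"dz":0,"rx":0,"ry":3,"rz":0,"hand":0.005},{"dx":0.001,"dy":0,"dz":0,"rx":0,"ry":3,"rz":0,"hand":0.005},{"dx":0.001,"dy":0,"dz":0,"rx":0,"ry":3,"rz":0,"hand":0.005},{"dx":0,"dy":0,"dz":0,"rx":0,"ry":0,"rz":0,"hand":0.005},{"dx":0,"dy":0,"dz":0,"rx":0,"ry":0,"rz":0,"hand":0.005}]'
python3 - <<'E'
from h import *
from rig import manip
trav()
s=manip.get_state();i=manip.get_image("wrist");np.save("w6.npy",{"i":i,"s":s},allow_pickle=True);g=cv2.cvtColor(i["frame"],cv2.COLOR_RGB2GRAY)
a=np.radians(24.55);X=np.array([np.cos(a),np.sin(a),0]);Y=np.array([-X[1],X[0],0])
C=np.array([.4122,.2960,0])+.1*X
c=np.array([[-1,-1],[1,-1],[1,1],[-1,1]]);hx,hy=.030,.040
for z in(.0475,.055,.062):
    src=np.float32([proj(i,C+X*p*hx+Y*q*hy+[0,0,z],s) for p,q in c]);
    if z<.05: print(src.round())
    dst=np.float32([[(p*hx+hx)*4000,(q*hy+hy)*4000] for p,q in c])
    w=cv2.warpPerspective(g,cv2.getPerspectiveTransform(src,dst),(240,320))
    h=cv2.HoughCircles(cv2.medianBlur(w,5),cv2.HOUGH_GRADIENT,1,40,param1=80,param2=13,minRadius=24,maxRadius=38)
    for x,y,r in (h[0] if h is not None else []):
        m=np.zeros_like(w);cv2.circle(m,(int(x),int(y)),int(r*.6),255,-1);q=np.zeros_like(w);cv2.circle(q,(int(x),int(y)),int(r*1.3),255,6)
        print(z,"x,y,r mm",round(x/4-30,1),round(y/4-40,1),round(r/4,1),"in %.0f ring %.0f sd %.0f"%(cv2.mean(w,m)[0],cv2.mean(w,q)[0],w[q>0].std()))
E
```

```text
clock: 19.3
position: [0.4352, 0.3118, 0.0752]
ee_rot: [-0.09, 0.538, 0.836, 0.056]
contact_force: [-6.7, -0.2, 6.1]
width: 0.0175
gripper_force: 52.8
t 19.30 travel 0.0975 lat 0.0047 z 0.0752  Fx -6.1 Fy 2.6 Fz 6.1 g 52.8
[[321. 306.]
 [414. 306.]
 [421. 182.]
 [324. 182.]]
0.0475 x,y,r mm 15.1 -14.4 7.2 in 107 ring 215 sd 25
0.0475 x,y,r mm 7.1 14.1 7.1 in 122 ring 232 sd 11
0.0475 x,y,r mm -12.1 -7.1 7.2 in 139 ring 220 sd 13
0.0475 x,y,r mm -2.6 16.4 9.4 in 178 ring 152 sd 59
0.055 x,y,r mm 3.9 15.6 6.8 in 122 ring 232 sd 12
0.055 x,y,r mm 11.6 -11.6 6.9 in 107 ring 216 sd 24
0.055 x,y,r mm -14.4 -5.1 6.7 in 134 ring 222 sd 12
0.055 x,y,r mm -8.6 13.9 8.4 in 136 ring 185 sd 49
0.055 x,y,r mm 2.9 -5.6 9.1 in 172 ring 153 sd 62
0.062 x,y,r mm 0.9 16.9 6.5 in 123 ring 233 sd 9
0.062 x,y,r mm 8.1 -9.1 6.5 in 109 ring 220 sd 20
0.062 x,y,r mm -16.9 -2.4 6.7 in 140 ring 220 sd 14
```

All three rings are now clear, each with a 7.2 mm radius at floor height and all inside the tray: (15,−14), (7,14) and (−12,−7) mm. The shuttle is holding at the groove, so I'll let it settle and hand in.

```bash
python3 -m pendant '[{"dx":0,"dy":0,"dz":0,"rx":0,"ry":0,"rz":0,"hand":0.005},{"dx":0,"dy":0,"dz":0,"rx":0,"ry":0,"rz":0,"hand":0.005},{"dx":0,"dy":0,"dz":0,"rx":0,"ry":0,"rz":0,"hand":0.005},{"dx":0,"dy":0,"dz":0,"rx":0,"ry":0,"rz":0,"hand":0.005}]'; python3 -c "
from h import *
from rig import manip
trav(); print(manip.sign_off())"
```

```text
clock: 19.68
position: [0.4352, 0.3118, 0.0752]
ee_rot: [-0.09, 0.537, 0.837, 0.055]
contact_force: [-5.9, -3.0, 6.6]
width: 0.0174
gripper_force: 52.8
t 19.68 travel 0.0975 lat 0.0047 z 0.0752  Fx -6.6 Fy -0.3 Fz 6.6 g 52.8
the job is handed in; nothing more can be done
None
```

I handed the job in at 19.7 s with the tray in the nest, all three nuts in it and the grip block still held at the groove; the sign-off returned no verdict, and the groove position comes from the force dip and rise as the shuttle slid (my travel reading there was 0.0975 m, which I took as about 2.5 mm low).

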